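# Dress a museum display shelf around the rectangular specimen jar

## Robot

A 6-joint arm with a two-finger parallel gripper is mounted at the origin on the work surface. World frame = base frame: x ahead of the robot, y to its left, z up, the work surface at z = 0. Lengths are in m, angles in degrees, forces in N, time in s.
With the tool pointing down it reaches from about 0.4 to 0.825 m from the base axis. Payload 7 kg.
Tool frame: the origin (TCP) lies midway between the tips of the shut fingers; the grasp point (between the pads) lies 19 mm behind it; z points along the fingers, y is the line along which they close (so a half turn about z gives the same grasp; the last joint's range is limited). The gripper opens to 88 mm and grips with 3 to 60 N. Pads are 19 mm wide; open, the fingers measure 130 mm over their backs; the gripper's body (78 mm by 193 mm) begins 47 mm behind the grasp point.
Start: joints at [91.335, 20.546, 0.682, 0, -70.136, -16.507], TCP at [0.177, 0.651, 0.227] pointing down, gripper open.
Joint ranges: [-176.03, 176.03], [-82.01, 121.73], [-58.28, 71.71], [-173.87, 95.51], [-174.79, -0.11], [-173.66, 173.66]. Speed limits (degrees/s): [136.94, 136.94, 172.46, 180, 180, 180].

## Interface

Orientations are given as [roll, pitch, yaw] about the fixed x, y, z axes, in that order (R = Rz(yaw) Ry(pitch) Rx(roll)).
In Python, from plant import r gives the robot as it stands.
- The arm moves only by the tool carry_out, never from a script. Its argument "deltas" is a list of rows, each a list of 3 entries, a list of its own where there are three numbers: the opening, from 0 (shut) to 1 (fully open), then the shift along the tool's x, y, z in mm, then the turn, a rotation vector about the tool's x, y, z in rad. In form: [[gripper, [tx, ty, tz], [rx, ry, rz]], ...]. A call has 1 to 12 rows; each row is the pose to reach, as a shift and turn from the pose commanded when the call began, along the tool's axes at that moment; what a row does not reach only later rows make up. A row lasts 1/10 s, in which the tool goes at most 50 mm and 8.59 degrees, less where a joint would pass 70% of its speed; a pose out of reach is approached as far as the arm can. A call with a gripper value outside its range is refused whole. The fingers move at their own pace and stop on an object; "squeeze" is the grip in N (left out, the last holds). Time passes only in rows, so rows that repeat a pose let the fingers close. It gives the time, the measured TCP pose, the force, the opening and the grip force at its end, in the units of the state.
- r.get_state(): the state, without advancing time (a new reading comes with each control period).
- r.capture(name): name is "scene" or "top" or "wrist"; returns (picture, depth): 384x512x3 uint8, red, green, blue; 384x512 float32, m along the optical axis (not along the pixel's ray), 0 where there is no reading.
- r.get_calibration(name): a dict with "fov_y" (degrees; the focal length in pixels is half the picture's height over the tangent of half this angle, whatever the lens; pixels are square), "cx", "cy" (the principal point, pixels), "view" (4x4, takes a point from world to camera coordinates). Camera axes: x right, y down, z forward; pixel columns grow to the right and rows downward; lengths in m; the calibration is good to about 2 mm. A picture is of the moment at which its call begins: read the wrist's pose just before it. get_calibration takes no time and is no camera call; for the wrist camera it gives the pose at the moment of the call.
- r.close_job(): hands the job in; it is judged then, once.
The state is a dict: "time_s": time; "joints": joint angles; "qd": joint speeds; "joint_torque": joint torques, N m; "tcp_pos": TCP position; "eef_rot": TCP orientation; "contact_force": force on the tool from outside, world axes, zero at the start; "moment": the same for the moment, N m; "gripper_width": finger opening in m; "gripper_force": force on a finger pad.
Only numpy, scipy, OpenCV 4.12 (cv2) and the standard library are available. Lean on these libraries where they do the work, as an engineer would, in place of code of your own. Each camera call takes 0.05 s, during which the arm holds its last target. There are 200 camera calls.

## Task

Finish dressing the display shelf around the rectangular jar that already stands on it (left, right and front as you face the shelf's sloping label strip): from the tray, stand the tall jar to its left and the square riser block, set square to it, to its right, both in line with it and 100 mm from it centre to centre, with the smallest jar centred on top of the riser. Stand the wide squat jar in front, midway between the tall and the rectangular jar and with its centre 90 mm ahead of their line. The jars are fragile glass: keep them upright, set them down without dropping them, and do not shift the rectangular jar, the hygrometer, the brush or the loupe.

Things in the scene. Friction and masses are not known exactly. Their poses are not given: they have to be found in the camera images.
- shelf: Fixed flat grey shelf panel on the bench, left or right of the robot, 250 (x) by 400 (y) mm; deck 24 mm above its origin (centre of its underside). On its front (its -x side, roughly towards the robot) a dark strip of blank white label cards slopes down from the deck's edge, out to 150 mm from the origin. +x is the back, +y the left and -y the right as you face the strip.
- tray: Fixed grey open transport tray beside the shelf, 250 (x) by 340 (y) mm, rim 25 mm high, walls and floor 5 mm thick, turned like the shelf within 0.25 rad. Origin: centre of its underside. The four things to move stand in it two by two, about 105 mm apart along its x and 160 mm along its y, each in any place.
- rect_jar: The rectangular jar already standing on the shelf's deck: clear jar with flat black lid, 44 (x) by 60 (y) by 110 mm high, two bones inside, 0.7 kg, loose. Origin at the centre of its underside; its axes are parallel to the shelf's. It must stay where it is.
- tall_jar: The tall round jar: clear cylinder with flat black lid, 50 mm in diameter, 130 mm high, about 0.35 kg, one long bone inside. Straight sides, can be gripped at any height. Origin at the centre of its underside, z up.
- squat_jar: The wide squat jar: clear cylinder with flat black lid, 64 mm in diameter, 60 mm high, about 0.35 kg, a small skull inside. Straight sides. Origin at the centre of its underside, z up.
- small_jar: The smallest jar: clear cylinder with flat black lid, 38 mm in diameter, 60 mm high, about 0.15 kg, a shell inside. Straight sides. Origin at the centre of its underside, z up.
- riser: The riser: a square white block, 64 by 64 mm and 40 mm high, flat top, no lid, about 0.3 kg. Origin at the centre of its underside; x and y along its sides, z up. In the tray its sides are within about 0.25 rad of the tray's.
- hygrometer: Bystander: round dial hygrometer lying face up on the shelf near its front right corner, 44 mm in diameter, 16 mm high. Origin at the centre of its underside.
- brush: Bystander: dusting brush, 180 mm long, lying on the bench beyond the shelf and tray as seen from the robot. Origin under its middle.
- loupe: Bystander: small black stand loupe, 42 mm in diameter, 30 mm high, on the bench beyond the shelf and tray. Origin at the centre of its underside.
There are look-alikes about, which are no part of the job. Leave any orange look-alike of the tall_jar alone.

How it is judged (in metres and radians):
At the end, for the whole second after the job is handed in: On the shelf, within 15 mm: tall jar 100 mm left and riser 100 mm right of the rectangular jar, riser square within 10 deg; squat jar 90 mm ahead, 50 mm left of it. Smallest jar on the riser, 10 mm off centre at most. All upright, at rest; rectangular jar within 10 mm of its start (x of tall_jar in the frame of rect_jar between -0.015 and 0.015 m and y of tall_jar in the frame of rect_jar between 0.085 and 0.115 m and z of tall_jar in the frame of rect_jar between -0.006 and 0.006 m and angle between each of tall_jar, riser, squat_jar, small_jar, rect_jar's own z axis and vertical below 0.08 rad and x of riser in the frame of rect_jar between -0.015 and 0.015 m and y of riser in the frame of rect_jar between -0.115 and -0.085 m and z of riser in the frame of rect_jar between -0.006 and 0.006 m and x of squat_jar in the frame of rect_jar between -0.105 and -0.075 m and y of squat_jar in the frame of rect_jar between 0.035 and 0.065 m and z of squat_jar in the frame of rect_jar between -0.006 and 0.006 m and (angle between the x axis of riser and the x axis of rect_jar, either way round below 0.17 rad or angle between the x axis of riser and the y axis of rect_jar, either way round below 0.17 rad) and horizontal distance between small_jar and riser below 0.01 m and z of small_jar in the frame of riser between 0.034 and 0.046 m and distance of rect_jar from where it was at the start of the episode below 0.01 m and angle between the x axis of rect_jar and the x axis of shelf, either way round below 0.12 rad and linear speed of each of tall_jar, squat_jar, small_jar, riser below 0.02 m/s); the robot touches nothing.
It fails at once if a jar is tipped by more than 0.5 rad (angle between any of tall_jar, squat_jar, small_jar, rect_jar's own z axis and vertical above 0.5 rad).
It fails at once if a jar is dropped (moves at over 0.7 m/s without being held, a fall of about 25 mm) ((contact force between the fingers and tall_jar below 0.05 N and linear speed of tall_jar above 0.7 m/s) or (contact force between the fingers and squat_jar below 0.05 N and linear speed of squat_jar above 0.7 m/s) or (contact force between the fingers and small_jar below 0.05 N and linear speed of small_jar above 0.7 m/s)).
It fails at once if the rectangular jar is shifted by more than 15 mm (distance of rect_jar from where it was at the start of the episode above 0.015 m).
It fails at once if the hygrometer, the brush or the loupe is shifted by more than 15 mm (distance of any of hygrometer, brush, loupe from where it was at the start of the episode above 0.015 m).
It also fails if it takes over 128 s, if anything falls off the work surface, if the arm or the gripper's body presses on something with over 40 N, if the wrist force passes 120 N, or if a joint passes its speed limit or range.

## Working session

There is one attempt and no reset: what is moved stays moved. The work goes in short steps, Python scripts to look and compute and a tool call to move; the robot and the scene stay as the last step left them, time stands still between calls to the robot, and variables do not carry over. Pictures are saved under pics/ and viewed, at most 14 in all, crops included, and the job is handed in when it is done.

Besides the shell and the picture viewer there is one more tool, called after "Emit:" in YAML: its name, and indented under it one key for each argument. carry_out: Moves the arm, as the interface text tells. Its arguments: {"type":"object","properties":{"deltas":{"type":"array"},"squeeze":{"type":"number"}},"required":["deltas"]}

```bash
ls; mkdir -p pics
cat > h.py <<'E'
import numpy as np, cv2
from plant import r
def save(n,img,name): cv2.imwrite(f'pics/{name}.png',img[:,:,::-1])
def cloud(n):
    c=r.get_calibration(n); p,d=r.capture(n)
    f=p.shape[0]/2/np.tan(np.radians(c['fov_y'])/2)
    v,u=np.mgrid[:p.shape[0],:p.shape[1]]
    P=np.stack([(u-c['cx'])/f*d,(v-c['cy'])/f*d,d],-1)
    V=np.array(c['view']); W=(P-V[:3,3])@V[:3,:3]
    W[d==0]=np.nan
    return p,d,W,c
E
python3 - <<'E'
from h import *
print(r.get_state())
for n in ('scene','top'):
    p,d,W,c=cloud(n); save(n,p,n); np.save(n+'.npy',W); print(n,c)
E
```

```text
pics
{'time_s': 0.0, 'joints': array([ 9.13351004e+01,  2.05909114e+01,  6.36077010e-01, -1.97237538e-02,
       -7.01346345e+01, -1.65052794e+01]), 'qd': array([-0.08592861,  0.0012694 , -0.07784717,  0.06896026, -0.1113706 ,
        0.03883127]), 'joint_torque': array([-3.00520887e-04, -5.82728148e+01,  2.93062985e+01,  6.99721590e+00,
        7.21115386e-03, -1.57540599e-04]), 'tcp_pos': array([0.17655684, 0.65102259, 0.22564733]), 'eef_rot': array([ 1.79908950e+02, -7.64311981e-03, -1.51768898e+01]), 'contact_force': array([ 0.32051463,  0.55468705, -0.80538734]), 'moment': array([-0.00773859,  0.03329358, -0.01937773]), 'gripper_force': 0.0, 'gripper_width': 0.08754377296952148}
scene {'fov_y': 44.19214156899836, 'cx': 249.61930362021783, 'cy': 196.60251405172602, 'view': array([[ 0.79414357,  0.60724371, -0.02431193, -0.42828561],
       [ 0.313002  , -0.44297452, -0.84012102, -0.17287712],
       [-0.52092777,  0.65956702, -0.54185386,  1.45709855],
       [ 0.        ,  0.        ,  0.        ,  1.        ]])}
top {'fov_y': 57.715454037826845, 'cx': 255.04445662380516, 'cy': 189.145713854917, 'view': array([[ 0.0076817 , -0.99993164,  0.00881486, -0.05059074],
       [-0.9859169 , -0.00904614, -0.16699112,  0.58926368],
       [ 0.16705945, -0.00740794, -0.98591899,  0.80839375],
       [ 0.        ,  0.        ,  0.        ,  1.        ]])}
```

View pics/scene.png

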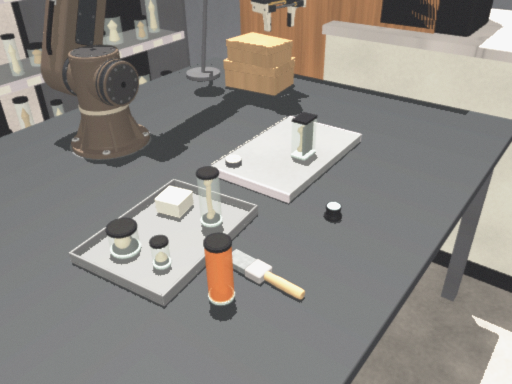

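View pics/top.png

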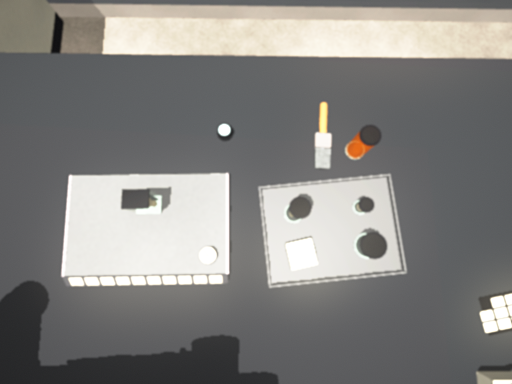

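The top view shows the shelf on the left with the rectangular jar's lid at (136,198) and the hygrometer at (208,255). The tray is on the right: tall jar lid (300,207), small jar (366,205), riser (302,254), squat jar (372,245). The orange decoy is at (368,136).

```bash
cat > m.py <<'E'
from h import *
def rep(W,name,zl,zh,x=(0.2,0.9),y=(-.6,.6),amin=40):
    m=((W[...,2]>zl)&(W[...,2]<zh)&(W[...,0]>x[0])&(W[...,0]<x[1])&(W[...,1]>y[0])&(W[...,1]<y[1])).astype(np.uint8)
    n,l,s,c=cv2.connectedComponentsWithStats(m)
    for i in range(1,n):
        if s[i,4]>=amin:
            P=W[l==i]; R=cv2.minAreaRect(P[:,:2].astype(np.float32)*1000)
            cc,rr=cv2.minEnclosingCircle(P[:,:2].astype(np.float32)*1000)
            print(name,'px',c[i].round(),'n',s[i,4],'z',P[:,2].mean().round(4),'mean',(P[:,:2].mean(0)*1000).round(1),'rect',np.round(R[0],1),np.round(R[1],1),round(R[2],1),'circ',np.round(cc,1),round(rr,1))
if __name__=='__main__':
    for n in ('top','scene'):
        W=np.load(n+'.npy'); print(n)
        rep(W,'rim',.0225,.0285,y=(-.5,.0),amin=30)
        rep(W,'tray h',.0,.012,y=(-.5,.0),amin=300)
        rep(W,'deck',.018,.030,y=(0.0,.6),amin=300)
        rep(W,'hyg',.033,.048,y=(0.0,.6),amin=20)
        rep(W,'riser',.038,.053,y=(-.5,0),amin=60)
        rep(W,'lid small/squat',.060,.073,y=(-.5,0))
        rep(W,'lid tall',.125,.145)
        rep(W,'any>.02',.02,.2,x=(.4,1.),y=(-.6,.6))
E
python3 m.py
```

```text
top
rim px [394. 217.] n 253 z 0.0246 mean [ 526.3 -395.7] rect [ 511.2 -381.2] [252.1  61. ] 9.3 circ [ 510.1 -374.6] 127.9
rim px [337. 180.] n 101 z 0.0248 mean [ 619.8 -255.6] rect [ 620.  -254.8] [  5.  143.7] 6.2 circ [ 619.5 -254.9] 71.9
rim px [273. 187.] n 77 z 0.025 mean [599.2 -90.4] rect [592.9 -97.5] [26.2 83. ] 9.1 circ [590.9 -97.8] 42.8
rim px [266. 248.] n 116 z 0.0249 mean [447.4 -73.9] rect [449.3 -73.7] [149.6   5. ] 6.2 circ [449.3 -73.8] 74.8
rim px [330. 280.] n 259 z 0.0247 mean [ 371.8 -231.1] rect [ 371.6 -237. ] [ 17.4 312.4] 3.6 circ [ 372.7 -236.9] 156.3
tray h px [275. 207.] n 8049 z 0.0013 mean [561.4 -98.9] rect [ 550.3 -146.5] [296.1 699.7] 89.7 circ [ 551.5 -138.5] 373.7
tray h px [384. 220.] n 8706 z 0.0012 mean [ 530.6 -378.3] rect [ 549.8 -344.5] [313.5 700.2] 89.6 circ [ 549.6 -355.8] 369.5
tray h px [330. 230.] n 10117 z 0.005 mean [ 495.4 -238.8] rect [ 495.4 -238.8] [240.9 331.4] 6.2 circ [ 495.5 -238.7] 203.8
deck px [146. 228.] n 15798 z 0.024 mean [494.6 223.3] rect [498.3 222.1] [264.4 403.2] 1.2 circ [503.7 222.2] 236.8
hyg px [159. 204.]
[... 5726 characters left out ...]
28 z 0.0502 mean [569.7  19. ] rect [566.5   7.9] [332.6 847.9] 0.0 circ [508.5   7.7] 437.4
any>.02 px [173. 199.] n 739 z 0.0389 mean [ 443.7 -164.2] rect [ 435.6 -156.9] [67.3 69. ] 12.2 circ [ 435.8 -156.5] 45.0
any>.02 px [333. 207.] n 147 z 0.0288 mean [753.1  33.2] rect [752.2  36. ] [33.8 37.2] 29.5 circ [751.2  36.1] 19.3
any>.02 px [122. 234.] n 961 z 0.0527 mean [ 468.8 -333.2] rect [ 459.2 -326.9] [62.2 65.7] 67.1 circ [ 459.1 -324.8] 33.7
any>.02 px [159. 248.] n 490 z 0.0503 mean [ 561.5 -318.6] rect [ 554.9 -313.6] [36.4 37.9] 59.5 circ [ 556.3 -313.3] 20.2
any>.02 px [259. 265.] n 46 z 0.0207 mean [ 729.8 -216.9] rect [ 729.3 -215.2] [35.9 22.5] 15.3 circ [ 730.9 -221.9] 18.2
```

```bash
cat > g.py <<'E'
import sys, numpy as np
from scipy.spatial.transform import Rotation as Ro
from plant import r
s=r.get_state(); R=Ro.from_euler('xyz',s['eef_rot'],degrees=True); p=s['tcp_pos']*1000
a=[float(v) for v in sys.argv[1:]]
for i in range(0,len(a),4):
    x,y,z,w=a[i:i+4]; T=Ro.from_euler('xyz',[180,0,w],degrees=True)
    print('goal',a[i:i+4],'shift',(R.inv().apply(np.array([x,y,z])-p)).round(1),'turn',(R.inv()*T).as_rotvec().round(3))
print('t',round(s['time_s'],2),'tcp',p.round(1),s['eef_rot'].round(2),'w',round(s['gripper_width'],4),'F',s['contact_force'].round(1),'j',s['joints'].round(0))
E
python3 g.py 360 200 250 -50 535.5 -144.7 250 -88.5
python3 - <<'E'
# shelf yaw from deck rows (back and side edges)
import numpy as np,cv2
W=np.load('top.npy'); m=(abs(W[...,2]-.024)<.003)&(W[...,1]>0)&(W[...,1]<.5)
B=[];L=[];Rr=[]
for v in range(185,270):
    c=np.where(m[v])[0]
    if len(c)>50: L.append(W[v,c[0],:2]); Rr.append(W[v,c[-1],:2])
for u in range(75,225):
    c=np.where(m[:,u])[0]
    if len(c)>20: B.append(W[c[0],u,:2])
for n,e in(('L',L),('R',Rr),('B',B)):
    vx,vy,x,y=cv2.fitLine(np.float32(e),cv2.DIST_HUBER,0,.01,.01).ravel(); print(n,np.degrees(np.arctan2(vy,vx)).round(2),x,y)
E
```

```text
goal [360.0, 200.0, 250.0, -50.0] shift [295.1 387.3 -23.7] turn [ 0.001 -0.001  0.608]
goal [535.5, -144.7, 250.0, -88.5] shift [554.7 674.1 -23.2] turn [ 1.00e-03 -1.00e-03  1.28e+00]
t 0.1 tcp [176.6 651.  225.7] [ 1.7991e+02 -1.0000e-02 -1.5180e+01] w 0.0875 F [ 0.  -0.6  0.5] j [ 91.  21.   1.  -0. -70. -17.]
L 1.39 0.4912525 0.42148188
R 1.18 0.4671531 0.020161944
B -88.54 0.6276513 0.25208324
```

Emit:
carry_out:
  deltas:
    - [1,[30,39,-10],[0,0,0.06]]
    - [1,[65,85,-24],[0,0,0.13]]
    - [1,[100,131,-24],[0,0,0.21]]
    - [1,[135,177,-24],[0,0,0.28]]
    - [1,[170,223,-24],[0,0,0.35]]
    - [1,[205,269,-24],[0,0,0.42]]
    - [1,[235,308,-24],[0,0,0.48]]
    - [1,[265,348,-24],[0,0,0.54]]
    - [1,[295,387,-24],[0,0,0.61]]
    - [1,[320,414,-24],[0,0,0.68]]
    - [1,[345,442,-24],[0,0,0.75]]
    - [1,[365,464,-24],[0,0,0.82]]

```text
time_s: 1.3
tcp_pos: [0.4077, 0.1058, 0.2508]
eef_rot: [-180.0, 0.0, -62.3]
contact_force: [0.4, 0.1, 0.6]
gripper_width: 0.0876
gripper_force: 0.0
```

```bash
python3 g.py 535.5 -144.7 250 -88.7 535.5 -144.7 180 -88.7
```

```text
goal [535.5, -144.7, 250.0, -88.7] shift [281.2   3.2   0.7] turn [-0.001  0.     0.46 ]
goal [535.5, -144.7, 180.0, -88.7] shift [281.3   3.2  70.7] turn [-0.001  0.     0.46 ]
t 1.3 tcp [407.7 105.8 250.8] [-1.7996e+02  2.0000e-02 -6.2320e+01] w 0.0876 F [0.4 0.1 0.6] j [ 42.  -5. -27.  -0. -69. -14.]
```

Emit:
carry_out:
  deltas:
    - [1,[40,0.5,0],[0,0,0.07]]
    - [1,[85,1,0],[0,0,0.15]]
    - [1,[130,1.5,0],[0,0,0.24]]
    - [1,[175,2,0],[0,0,0.32]]
    - [1,[215,2.5,0],[0,0,0.4]]
    - [1,[250,3,0],[0,0,0.46]]
    - [1,[281,3,1],[0,0,0.46]]
    - [1,[281,3,1],[0,0,0.46]]
    - [1,[281,3,1],[0,0,0.46]]

```text
time_s: 2.2
tcp_pos: [0.5357, -0.1423, 0.2487]
eef_rot: [179.9, 0.0, -88.6]
contact_force: [-0.2, -0.2, -0.3]
gripper_width: 0.0873
gripper_force: 0.0
```

```bash
python3 g.py 535.5 -144.7 81 -88.7
python3 - <<'E'
from h import *
from m import rep
p,d,W,c=cloud('wrist'); save('',p,'w1')
rep(W,'tall',.125,.145,y=(-.5,0));rep(W,'riser',.038,.052,y=(-.5,0));rep(W,'sm',.055,.075,y=(-.5,0))
E
```

```text
goal [535.5, -144.7, 81.0, -88.7] shift [  2.4   0.  167.7] turn [0.002 0.    0.002]
t 2.2 tcp [ 535.7 -142.3  248.7] [ 1.799e+02  1.000e-02 -8.861e+01] w 0.0873 F [-0.2 -0.2 -0.3] j [  5.   8. -13.  -0. -69.  -4.]
tall px [65. 13.] n 1402 z 0.1297 mean [ 705.2 -296.2] rect [ 706.5 -295. ] [49.8 23.5] 2.3 circ [ 706.9 -306.6] 24.9
tall px [252. 185.] n 1785 z 0.1348 mean [ 537.6 -144.6] rect [ 537.4 -143.7] [48.7 48.8] 1.8 circ [ 537.6 -143.4] 24.9
riser px [125.  33.] n 238 z 0.0451 mean [ 689.7 -300. ] rect [ 693.9 -301.2] [46.6 19.5] 61.9 circ [ 702.4 -305.8] 23.3
riser px [310.  33.] n 161 z 0.045 mean [ 473.8 -305.7] rect [ 471.  -309.1] [18.7 56.5] 50.5 circ [ 465.1 -316.3] 28.2
riser px [243.  38.] n 70 z 0.0449 mean [ 551.6 -298.4] rect [ 551.8 -300.5] [32.  10.1] 11.4 circ [ 552.8 -305.5] 16.0
riser px [329. 158.] n 2351 z 0.0445 mean [ 436.2 -158.6] rect [ 435.5 -157.3] [64.3 64.4] 13.0 circ [ 435.7 -157.1] 44.5
riser px [253. 152.] n 44 z 0.0443 mean [ 536.6 -164.3] rect [ 536.9 -161.8] [11.  40.1] 88.0 circ [ 537.1 -156.3] 20.0
sm px [117.  29.] n 403 z 0.0654 mean [ 689.8 -299.7] rect [ 694.4 -301.3] [46.8 19.9] 61.9 circ [ 703.2 -306. ] 23.4
sm px [241.  19.] n 1073 z 0.0648 mean [ 554.1 -312.6] rect [ 554.4 -312.6] [36.2 36.4] 0.9 circ [ 554.1 -313.1] 18.8
sm px [329.  18.] n 2048 z 0.0648 mean [ 457.9 -316. ] rect [ 457.4 -314. ] [40.3 63.4] 89.4 circ [ 457.3 -325.1] 31.8
sm px [253. 155.] n 77 z 0.0651 mean [ 537.6 -163.9] rect [ 537.9 -161. ] [42.2 12.8] 0.7 circ [ 537.8 -154.6] 21.1
```

View pics/w1.png

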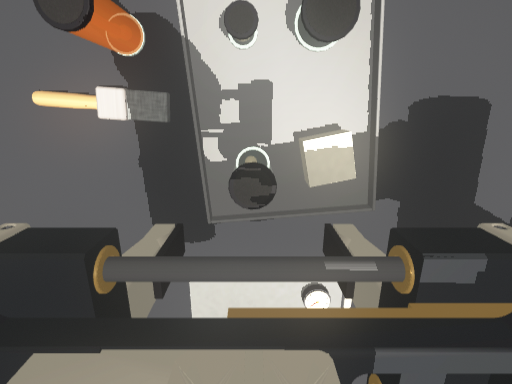

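The wrist view shows the tall jar's lid at (252,185), centred between the fingers. The wrist camera agrees with the scene camera: true positions are about +2 mm in x and +1.5 mm in y from the top-camera values.

Emit:
carry_out:
  deltas:
    - [1,[0,-2,30],[0,0,0]]
    - [1,[0,-2,70],[0,0,0]]
    - [1,[0,-2,105],[0,0,0]]

```text
time_s: 2.55
tcp_pos: [0.5376, -0.1405, 0.1438]
eef_rot: [-179.9, 0.0, -88.4]
contact_force: [-0.1, 0.3, -0.1]
gripper_width: 0.0876
gripper_force: 0.0
```

```bash
python3 g.py 537.5 -143.7 81 -88.7
```

```text
goal [537.5, -143.7, 81.0, -88.7] shift [ 3.2  0.3 62.8] turn [-0.001  0.     0.005]
t 2.55 tcp [ 537.6 -140.5  143.8] [-1.7993e+02  3.0000e-02 -8.8430e+01] w 0.0876 F [-0.1  0.3 -0.1] j [  6.  13. -21.  -0. -55.  -4.]
```

Emit:
carry_out:
  deltas:
    - [1,[3,0,25],[0,0,0]]
    - [1,[3,0,50],[0,0,0]]
    - [1,[3,0,63],[0,0,0]]
    - [1,[3,0,63],[0,0,0]]
    - [0.5,[3,0,63],[0,0,0]]
    - [0.4,[3,0,63],[0,0,0]]
    - [0.4,[3,0,63],[0,0,0]]
    - [0.4,[3,0,63],[0,0,0]]
    - [0.4,[3,0,63],[0,0,0]]
    - [0.4,[3,0,63],[0,0,0]]
  squeeze: 25

```text
time_s: 3.55
tcp_pos: [0.5381, -0.1448, 0.0819]
eef_rot: [-180.0, -0.0, -88.5]
contact_force: [-1.3, -0.3, 3.0]
gripper_width: 0.0497
gripper_force: 24.9
```

```bash
python3 g.py 537.5 -143.7 81 -88.7
```

```text
goal [537.5, -143.7, 81.0, -88.7] shift [-1.1  0.6  0.9] turn [-0.    -0.     0.003]
t 3.55 tcp [ 538.1 -144.8   81.9] [-179.99   -0.    -88.52] w 0.0497 F [-1.3 -0.3  3. ] j [  5.  17. -25.   0. -48.  -4.]
```

Emit:
carry_out:
  deltas:
    - [0.4,[0,0,-5],[0,0,0]]
    - [0.4,[0,0,-20],[0,0,0]]
    - [0.4,[0,0,-45],[0,0,0]]
    - [0.4,[0,0,-75],[0,0,0]]
    - [0.4,[0,0,-105],[0,0,0]]
    - [0.4,[0,0,-135],[0,0,0]]
    - [0.4,[0,0,-160],[0,0,0]]
    - [0.4,[-8,0,-170],[0,0,0]]
    - [0.4,[-25,0,-170],[0,0,0]]
    - [0.4,[-50,0,-170],[0,0,0]]
    - [0.4,[-80,0,-170],[0,0,0]]
    - [0.4,[-110,0,-170],[0,0,0]]

```text
time_s: 4.75
tcp_pos: [0.5343, -0.0334, 0.2502]
eef_rot: [179.9, 0.0, -88.6]
contact_force: [1.2, 0.2, -3.6]
gripper_width: 0.0498
gripper_force: 24.9
```

```bash
python3 g.py 551.5 321 250 -88.7
```

```text
goal [551.5, 321.0, 250.0, -88.7] shift [-3.539e+02 -2.610e+01  2.000e-01] turn [0.002 0.    0.002]
t 4.75 tcp [534.3 -33.4 250.2] [ 1.7988e+02  1.0000e-02 -8.8560e+01] w 0.0498 F [ 1.2  0.2 -3.6] j [ 17.   7. -15.  -0. -69. -16.]
```

Emit:
carry_out:
  deltas:
    - [0.4,[-30,-2,0],[0,0,0]]
    - [0.4,[-65,-5,0],[0,0,0]]
    - [0.4,[-105,-8,0],[0,0,0]]
    - [0.4,[-145,-11,0],[0,0,0]]
    - [0.4,[-185,-14,0],[0,0,0]]
    - [0.4,[-225,-17,0],[0,0,0]]
    - [0.4,[-265,-20,0],[0,0,0]]
    - [0.4,[-300,-23,0],[0,0,0]]
    - [0.4,[-328,-25,0],[0,0,0]]
    - [0.4,[-345,-26,0],[0,0,0]]
    - [0.4,[-354,-26,0],[0,0,0]]
    - [0.4,[-354,-26,0],[0,0,0]]

```text
time_s: 5.95
tcp_pos: [0.5515, 0.3203, 0.2505]
eef_rot: [179.9, -0.1, -88.5]
contact_force: [-0.6, -1.0, -4.1]
gripper_width: 0.0499
gripper_force: 24.9
```

```bash
python3 g.py 551.5 321 101 -88.7
python3 - <<'E'
from h import *
from m import rep
p,d,W,c=cloud('top'); save('',p,'t2')
rep(W,'rect',.125,.145)
p,d,W,c=cloud('wrist'); save('',p,'w2')
rep(W,'rect',.125,.145)
E
```

```text
goal [551.5, 321.0, 101.0, -88.7] shift [ -0.8  -0.2 149.5] turn [ 0.001 -0.001  0.004]
t 5.95 tcp [551.5 320.3 250.5] [ 1.7992e+02 -6.0000e-02 -8.8460e+01] w 0.0499 F [-0.6 -1.  -4.1] j [ 48.  16.  -2.  -0. -72. -46.]
rect px [371. 135.] n 362 z 0.1301 mean [ 704.5 -309.2] rect [ 704.7 -309.5] [49.2 47.7] 34.2 circ [ 704.5 -309.3] 25.3
rect px [135. 199.] n 569 z 0.1338 mean [551.3 218.4] rect [551.6 219.4] [44.1 60.7] 1.5 circ [551.4 218.7] 36.6
rect px [255.  84.] n 3181 z 0.1337 mean [553.8 220.5] rect [553.8 221.4] [44.  58.9] 1.5 circ [553.8 221.6] 36.4
```

Emit:
carry_out:
  deltas:
    - [0.4,[-1,0,10],[0,0,0]]
    - [0.4,[-1,0,35],[0,0,0]]
    - [0.4,[-1,0,65],[0,0,0]]
    - [0.4,[-1,0,95],[0,0,0]]
    - [0.4,[-1,0,120],[0,0,0]]
    - [0.4,[-1,0,137],[0,0,0]]
    - [0.4,[-1,0,145],[0,0,0]]
    - [0.4,[-1,0,147],[0,0,0]]
    - [0.4,[-1,0,148],[0,0,0]]
    - [0.4,[-1,0,149],[0,0,0]]
    - [0.4,[-1,0,149],[0,0,0]]

```text
time_s: 7.15
tcp_pos: [0.5525, 0.3211, 0.1035]
eef_rot: [-179.9, 0.1, -88.5]
contact_force: [0.2, 0.8, -3.0]
gripper_width: 0.0495
gripper_force: 24.9
```

```bash
python3 g.py 551.5 321 101 -88.7
```

```text
goal [551.5, 321.0, 101.0, -88.7] shift [0.1 1.  2.5] turn [-0.001  0.001  0.003]
t 7.15 tcp [552.5 321.1 103.5] [-1.7994e+02  6.0000e-02 -8.8510e+01] w 0.0495 F [ 0.2  0.8 -3. ] j [ 48.  23. -13.   0. -54. -46.]
```

Still carrying the weight; down another few mm.

Emit:
carry_out:
  deltas:
    - [0.4,[0,0,1],[0,0,0]]
    - [0.4,[0,0,2],[0,0,0]]
    - [0.4,[0,0,2.5],[0,0,0]]
    - [0.4,[0,0,2.5],[0,0,0]]

```text
time_s: 7.55
tcp_pos: [0.5523, 0.321, 0.1009]
eef_rot: [-180.0, 0.0, -88.5]
contact_force: [-2.2, -0.2, 3.8]
gripper_width: 0.0502
gripper_force: 24.9
```

Emit:
carry_out:
  deltas:
    - [0.62,[0,0,0],[0,0,0]]
    - [0.7,[0,0,0],[0,0,0]]
    - [0.85,[0,0,0],[0,0,0]]
    - [0.85,[0,0,0],[0,0,0]]
    - [0.85,[0,0,-20],[0,0,0]]
    - [0.85,[0,0,-60],[0,0,0]]
    - [0.85,[0,0,-100],[0,0,0]]
    - [0.85,[0,0,-140],[0,0,0]]
    - [0.85,[0,0,-150],[0,0,0]]

```text
time_s: 8.45
tcp_pos: [0.554, 0.3219, 0.2557]
eef_rot: [-179.6, 0.3, -88.5]
contact_force: [0.3, 0.2, 0.5]
gripper_width: 0.0744
gripper_force: 0.0
```

```bash
python3 g.py 435.4 -157.5 250 -77 435.4 -157.5 80 -77
python3 - <<'E'
from h import *
from m import rep
p,d,W,c=cloud('top')
rep(W,'lids',.125,.165,y=(0,.5))
E
```

```text
goal [435.4, -157.5, 250.0, -77.0] shift [476.1 131.3   2.7] turn [-0.007  0.004 -0.2  ]
goal [435.4, -157.5, 80.0, -77.0] shift [476.8 132.4 172.7] turn [-0.007  0.004 -0.2  ]
t 8.45 tcp [554.  321.9 255.7] [-179.63    0.25  -88.48] w 0.0744 F [0.3 0.2 0.5] j [ 48.  16.  -2.   0. -72. -46.]
lids px [ 87. 199.] n 533 z 0.1509 mean [548.6 316.1] rect [549.4 320. ] [48.2 48.6] 31.8 circ [549.5 320.1] 25.1
lids px [135. 199.] n 569 z 0.1338 mean [551.3 218.4] rect [551.8 219.1] [44.3 60.8] 1.6 circ [551.4 218.5] 36.4
```

Emit:
carry_out:
  deltas:
    - [0.85,[40,11,0],[0,0,-0.02]]
    - [0.85,[85,24,0],[0,0,-0.04]]
    - [0.85,[130,37,0],[0,0,-0.06]]
    - [0.85,[175,50,0],[0,0,-0.08]]
    - [0.85,[220,63,0],[0,0,-0.1]]
    - [0.85,[265,75,0],[0,0,-0.12]]
    - [0.85,[310,87,0],[0,0,-0.14]]
    - [0.85,[355,99,0],[0,0,-0.16]]
    - [0.85,[400,111,0],[0,0,-0.18]]
    - [0.85,[440,122,0],[0,0,-0.2]]
    - [0.85,[475,131,20],[0,0,-0.2]]
    - [0.85,[475,131,50],[0,0,-0.2]]

```text
time_s: 9.7
tcp_pos: [0.433, -0.1605, 0.2001]
eef_rot: [-179.9, -0.1, -77.3]
contact_force: [1.0, 0.1, -1.7]
gripper_width: 0.0745
gripper_force: 0.0
```

Emit:
carry_out:
  deltas:
    - [0.85,[0,0,40],[0,0,0]]
    - [0.85,[0,0,70],[0,0,0]]
    - [0.85,[0,0,90],[0,0,0]]
    - [0.85,[0,0,90],[0,0,0]]
    - [0.85,[0,0,90],[0,0,0]]

```text
time_s: 10.2
tcp_pos: [0.4333, -0.1576, 0.11]
eef_rot: [179.9, -0.0, -77.0]
contact_force: [0.0, -0.2, -0.0]
gripper_width: 0.0743
gripper_force: 0.0
```

```bash
python3 g.py 435.4 -157.5 16 -77
python3 - <<'E'
from h import *
from m import rep
p,d,W,c=cloud('wrist'); save('',p,'w3')
rep(W,'riser',.036,.055,y=(-.25,-0.05))
E
```

```text
goal [435.4, -157.5, 16.0, -77.0] shift [ 0.4 -2.1 94. ] turn [ 0.001 -0.    -0.001]
t 10.2 tcp [ 433.3 -157.6  110. ] [ 1.7993e+02 -1.0000e-02 -7.7040e+01] w 0.0743 F [ 0.  -0.2 -0. ] j [  5.   7. -35.   0. -48.   8.]
riser px [252. 200.] n 5354 z 0.0445 mean [ 436.1 -159.4] rect [ 435.6 -157.4] [64.1 64. ] 12.9 circ [ 435.6 -157.2] 44.8
```

View pics/w3.png

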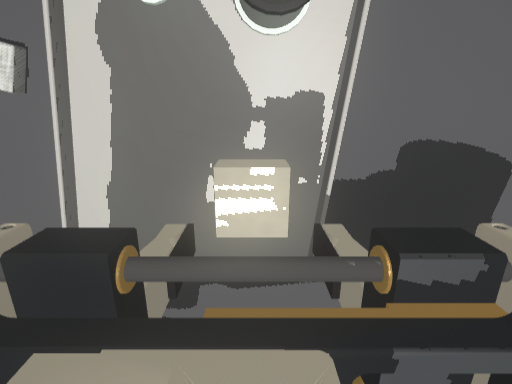

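The riser is square to the gripper at (252,200), with the fingers straddling it and the near wall to the right. Descending.

Emit:
carry_out:
  deltas:
    - [0.85,[0,-2,20],[0,0,0]]
    - [0.85,[0,-2,45],[0,0,0]]
    - [0.85,[0,-2,65],[0,0,0]]
    - [0.85,[0,-2,80],[0,0,0]]
    - [0.85,[0,-2,90],[0,0,0]]
    - [0.85,[0,-2,94],[0,0,0]]
    - [0.85,[0,-2,94],[0,0,0]]
    - [0.6,[0,-2,94],[0,0,0]]
    - [0.6,[0,-2,94],[0,0,0]]
    - [0.6,[0,-2,94],[0,0,0]]
    - [0.6,[0,-2,94],[0,0,0]]

```text
time_s: 11.35
tcp_pos: [0.4356, -0.157, 0.0168]
eef_rot: [-180.0, -0.0, -77.0]
contact_force: [-1.5, -0.1, 7.8]
gripper_width: 0.0638
gripper_force: 25.0
```

```bash
python3 g.py 435.4 -157.5 150 -77 556.1 121 150 -88.7
```

```text
goal [435.4, -157.5, 150.0, -77.0] shift [   0.4    0.2 -133.2] turn [-0.001 -0.    -0.001]
goal [556.1, 121.0, 150.0, -88.7] shift [-243.9 -179.8 -133.2] turn [-0.001 -0.     0.203]
t 11.35 tcp [ 435.6 -157.    16.8] [-1.7996e+02 -1.0000e-02 -7.7040e+01] w 0.0638 F [-1.5 -0.1  7.8] j [  5.  16. -40.   0. -34.   8.]
```

Emit:
carry_out:
  deltas:
    - [0.6,[0,0,-10],[0,0,0]]
    - [0.6,[0,0,-35],[0,0,0]]
    - [0.6,[0,0,-70],[0,0,0]]
    - [0.6,[0,0,-105],[0,0,0]]
    - [0.6,[-10,-7,-133],[0,0,0.01]]
    - [0.6,[-40,-29,-133],[0,0,0.03]]
    - [0.6,[-75,-55,-133],[0,0,0.06]]
    - [0.6,[-110,-81,-133],[0,0,0.09]]
    - [0.6,[-145,-107,-133],[0,0,0.12]]
    - [0.6,[-180,-133,-133],[0,0,0.15]]
    - [0.6,[-215,-159,-133],[0,0,0.18]]
    - [0.6,[-236,-174,-133],[0,0,0.2]]

```text
time_s: 12.55
tcp_pos: [0.5529, 0.1148, 0.1494]
eef_rot: [-180.0, 0.0, -88.5]
contact_force: [-0.5, 0.2, -3.6]
gripper_width: 0.0639
gripper_force: 25.0
```

Emit:
carry_out:
  deltas:
    - [0.6,[-8,-5,0],[0,0,0]]
    - [0.6,[-8,-5,10],[0,0,0]]
    - [0.6,[-8,-5,10],[0,0,0]]

```text
time_s: 12.85
tcp_pos: [0.5551, 0.119, 0.1373]
eef_rot: [179.8, -0.1, -88.5]
contact_force: [-1.0, -0.7, -3.5]
gripper_width: 0.064
gripper_force: 25.0
```

```bash
python3 g.py 556.1 121 37 -88.7
```

```text
goal [556.1, 121.0, 37.0, -88.7] shift [ -2.1  -1.4 100.3] turn [ 0.003 -0.001  0.003]
t 12.85 tcp [555.1 119.  137.3] [ 1.7981e+02 -5.0000e-02 -8.8540e+01] w 0.064 F [-1.  -0.7 -3.5] j [ 32.  15. -20.  -0. -55. -30.]
```

Emit:
carry_out:
  deltas:
    - [0.6,[-2,-1,10],[0,0,0]]
    - [0.6,[-2,-1,30],[0,0,0]]
    - [0.6,[-2,-1,55],[0,0,0]]
    - [0.6,[-2,-1,78],[0,0,0]]
    - [0.6,[-2,-1,92],[0,0,0]]
    - [0.6,[-2,-1,97],[0,0,0]]
    - [0.6,[-2,-1,99],[0,0,0]]
    - [0.6,[-2,-1,100],[0,0,0]]
    - [0.6,[-2,-1,101],[0,0,0]]
    - [0.6,[-2,-1,101],[0,0,0]]

```text
time_s: 13.85
tcp_pos: [0.5582, 0.1223, 0.0387]
eef_rot: [-179.9, 0.0, -88.5]
contact_force: [-0.2, -0.5, -2.4]
gripper_width: 0.0643
gripper_force: 25.0
```

Emit:
carry_out:
  deltas:
    - [0.6,[1,2,0],[0,0,0]]
    - [0.6,[1,2,1.5],[0,0,0]]
    - [0.6,[1,2,2.5],[0,0,0]]
    - [0.6,[1,2,3],[0,0,0]]
    - [0.6,[1,2,3],[0,0,0]]

```text
time_s: 14.35
tcp_pos: [0.5558, 0.1211, 0.0358]
eef_rot: [-180.0, -0.0, -88.5]
contact_force: [-3.2, 0.9, 4.1]
gripper_width: 0.0636
gripper_force: 25.0
```

Riser down at (555.8, 121.1). Release, rise, go over to the small jar.

Emit:
carry_out:
  deltas:
    - [0.85,[0,0,0],[0,0,0]]
    - [0.9,[0,0,0],[0,0,0]]
    - [0.9,[0,0,0],[0,0,0]]
    - [0.9,[0,0,-15],[0,0,0]]
    - [0.9,[0,0,-50],[0,0,0]]
    - [0.9,[0,0,-90],[0,0,0]]
    - [0.9,[0,0,-130],[0,0,0]]
    - [0.8,[40,0,-155],[0,0,0]]
    - [0.7,[85,0,-155],[0,0,0]]
    - [0.7,[130,0,-155],[0,0,0]]
    - [0.7,[175,0,-155],[0,0,0]]
    - [0.7,[220,0,-155],[0,0,0]]

```text
time_s: 15.55
tcp_pos: [0.5615, -0.1005, 0.1904]
eef_rot: [-180.0, 0.0, -88.5]
contact_force: [1.1, 0.6, 0.2]
gripper_width: 0.0613
gripper_force: 0.0
```

```bash
python3 g.py 554 -313 120 -88.7
python3 - <<'E'
from h import *
from m import rep
p,d,W,c=cloud('top')
rep(W,'riser',.058,.072,y=(0,.5),x=(.45,.6))
rep(W,'lids',.130,.165,y=(0,.5))
rep(W,'sm',.062,.072,y=(-.5,-.2))
E
```

```text
goal [554.0, -313.0, 120.0, -88.7] shift [212.3  13.2  70.4] turn [-0.001  0.     0.004]
t 15.55 tcp [ 561.5 -100.5  190.4] [-179.96    0.    -88.48] w 0.0613 F [1.1 0.6 0.2] j [ 10.  12. -16.   0. -62.  -8.]
riser px [189. 209.] n 325 z 0.0639 mean [538.3 112.5] rect [544.7 115.6] [43.5 59.1] 0.7 circ [544.8 115.9] 36.4
sm px [367. 205.] n 187 z 0.0651 mean [ 551.8 -314.7] rect [ 551.8 -314.9] [35.1 35.7] 45.7 circ [ 552.3 -314.4] 18.8
sm px [374. 245.] n 571 z 0.0651 mean [ 454.8 -326.9] rect [ 455.1 -327.2] [62.5 62. ] 24.5 circ [ 455.  -327.8] 32.1
```

Emit:
carry_out:
  deltas:
    - [0.7,[40,3,0],[0,0,0]]
    - [0.7,[85,6,0],[0,0,0]]
    - [0.7,[130,9,0],[0,0,0]]
    - [0.7,[172,12,0],[0,0,0]]
    - [0.7,[200,13,20],[0,0,0]]
    - [0.7,[212,13,50],[0,0,0]]
    - [0.7,[212,13,70],[0,0,0]]
    - [0.7,[212,13,70],[0,0,0]]
    - [0.7,[212,13,70],[0,0,0]]
    - [0.7,[212,13,70],[0,0,0]]

```text
time_s: 16.6
tcp_pos: [0.5552, -0.3111, 0.1216]
eef_rot: [-179.9, -0.1, -88.5]
contact_force: [-0.0, 0.7, 0.5]
gripper_width: 0.0613
gripper_force: 0.0
```

```bash
python3 g.py 554 -313 28 -88.7
python3 - <<'E'
from h import *
from m import rep
p,d,W,c=cloud('wrist'); save('',p,'w4')
rep(W,'sm',.060,.072,y=(-.5,-.2))
p,d,W,c=cloud('top')
rep(W,'riser',.060,.067,y=(0,.17),x=(.45,.6))
rep(W,'lids',.130,.165,y=(0,.5))
E
```

```text
goal [554.0, -313.0, 28.0, -88.7] shift [ 1.8  1.4 93.6] turn [-0.002 -0.001  0.004]
t 16.6 tcp [ 555.2 -311.1  121.6] [-1.7988e+02 -6.0000e-02 -8.8460e+01] w 0.0613 F [-0.   0.7  0.5] j [-12.  22. -12.   0. -56.  13.]
sm px [375. 190.] n 4633 z 0.0649 mean [ 458.3 -327.5] rect [ 457.6 -326.6] [63.2 62.1] 0.9 circ [ 457.3 -326. ] 32.2
sm px [ 88. 194.] n 524 z 0.0662 mean [ 690.6 -318.1] rect [ 694.4 -314.8] [19.7 46.9] 27.0 circ [ 703.2 -310.3] 23.4
sm px [256. 202.] n 1554 z 0.0647 mean [ 554.4 -314.4] rect [ 554.1 -313.6] [37.5 36.5] 89.8 circ [ 554.3 -313.5] 18.9
riser px [187. 202.] n 686 z 0.0639 mean [553.9 117.9] rect [554.9 118.6] [63.7 64.6] 0.6 circ [553.7 119. ] 43.7
lids px [ 87. 199.] n 507 z 0.1519 mean [548.6 316.7] rect [549.7 320.1] [48.6 49.1] 24.6 circ [549.8 320.2] 25.3
lids px [135. 199.] n 545 z 0.134 mean [552.  218.5] rect [551.7 219.1] [44.3 60.2] 1.4 circ [552.3 219.2] 36.2
```

View pics/w4.png

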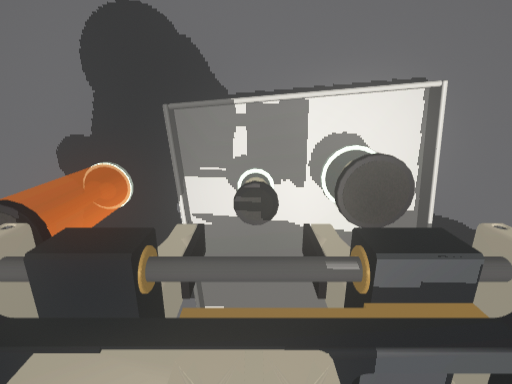

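Small jar lid at (256,202), between the fingers; squat jar lid at (375,190) stays clear of the finger path, orange decoy out of reach at the left.

Emit:
carry_out:
  deltas:
    - [0.7,[2.5,1,20],[0,0,0]]
    - [0.7,[2.5,1,45],[0,0,0]]
    - [0.7,[2.5,1,68],[0,0,0]]
    - [0.7,[2.5,1,85],[0,0,0]]
    - [0.7,[2.5,1,93],[0,0,0]]
    - [0.7,[2.5,1,94],[0,0,0]]
    - [0.7,[2.5,1,94],[0,0,0]]
    - [0.35,[2.5,1,94],[0,0,0]]
    - [0.35,[2.5,1,94],[0,0,0]]
    - [0.35,[2.5,1,94],[0,0,0]]
    - [0.35,[2.5,1,94],[0,0,0]]
    - [0.35,[2.5,1,94],[0,0,0]]
  squeeze: 20

```text
time_s: 17.9
tcp_pos: [0.5535, -0.3137, 0.0266]
eef_rot: [-180.0, -0.0, -88.5]
contact_force: [0.5, 1.1, 4.0]
gripper_width: 0.0376
gripper_force: 20.0
```

Emit:
carry_out:
  deltas:
    - [0.35,[0,0,0],[0,0,0]]
    - [0.35,[0,0,0],[0,0,0]]

```text
time_s: 18.1
tcp_pos: [0.5535, -0.3137, 0.0266]
eef_rot: [-180.0, -0.0, -88.5]
contact_force: [-1.5, 0.2, 5.5]
gripper_width: 0.0375
gripper_force: 20.0
```

```bash
python3 g.py 554 -313 190 -88.7 556 120.7 190 -88.7
```

```text
goal [554.0, -313.0, 190.0, -88.7] shift [  -0.7   -0.6 -163.4] turn [-0.001 -0.     0.004]
goal [556.0, 120.7, 190.0, -88.7] shift [-434.2  -14.  -163.6] turn [-0.001 -0.     0.004]
t 18.1 tcp [ 553.5 -313.7   26.6] [-1.7997e+02 -2.0000e-02 -8.8500e+01] w 0.0375 F [-1.5  0.2  5.5] j [-12.  28. -17.   0. -45.  13.]
```

Emit:
carry_out:
  deltas:
    - [0.35,[0,0,-8],[0,0,0]]
    - [0.35,[0,0,-30],[0,0,0]]
    - [0.35,[0,0,-60],[0,0,0]]
    - [0.35,[0,0,-95],[0,0,0]]
    - [0.35,[0,0,-125],[0,0,0]]
    - [0.35,[-10,0,-150],[0,0,0]]
    - [0.35,[-30,-1,-163],[0,0,0]]
    - [0.35,[-65,-2,-163],[0,0,0]]
    - [0.35,[-105,-3,-163],[0,0,0]]
    - [0.35,[-145,-4,-163],[0,0,0]]
    - [0.35,[-185,-6,-163],[0,0,0]]
    - [0.35,[-220,-7,-163],[0,0,0]]

```text
time_s: 19.3
tcp_pos: [0.554, -0.0917, 0.1892]
eef_rot: [180.0, 0.0, -88.5]
contact_force: [0.6, 0.6, -1.0]
gripper_width: 0.0378
gripper_force: 20.0
```

Emit:
carry_out:
  deltas:
    - [0.35,[-35,-1,0],[0,0,0]]
    - [0.35,[-75,-2,0],[0,0,0]]
    - [0.35,[-115,-4,0],[0,0,0]]
    - [0.35,[-150,-5,0],[0,0,0]]
    - [0.35,[-180,-6,0],[0,0,0]]
    - [0.35,[-200,-7,0],[0,0,0]]
    - [0.35,[-212,-7,0],[0,0,0]]
    - [0.35,[-214,-7,0],[0,0,0]]
    - [0.35,[-214,-7,0],[0,0,0]]

```text
time_s: 20.2
tcp_pos: [0.5556, 0.1203, 0.1889]
eef_rot: [180.0, -0.0, -88.5]
contact_force: [0.3, 0.0, -1.4]
gripper_width: 0.0377
gripper_force: 20.0
```

```bash
python3 g.py 556 120.7 86 -88.7
```

```text
goal [556.0, 120.7, 86.0, -88.7] shift [ -0.4  -0.4 102.9] turn [ 0.001 -0.     0.004]
t 20.2 tcp [555.6 120.3 188.9] [ 1.7997e+02 -1.0000e-02 -8.8500e+01] w 0.0377 F [ 0.3  0.  -1.4] j [ 32.  12. -16.  -0. -62. -30.]
```

Emit:
carry_out:
  deltas:
    - [0.35,[-0.5,0,10],[0,0,0]]
    - [0.35,[-0.5,0,30],[0,0,0]]
    - [0.35,[-0.5,0,55],[0,0,0]]
    - [0.35,[-0.5,0,78],[0,0,0]]
    - [0.35,[-0.5,0,92],[0,0,0]]
    - [0.35,[-0.5,0,98],[0,0,0]]
    - [0.35,[-0.5,0,99],[0,0,0]]
    - [0.35,[-0.5,0,99],[0,0,0]]

```text
time_s: 21.0
tcp_pos: [0.5562, 0.1208, 0.0904]
eef_rot: [-180.0, 0.0, -88.5]
contact_force: [0.2, -0.1, -1.0]
gripper_width: 0.0379
gripper_force: 20.0
```

Emit:
carry_out:
  deltas:
    - [0.35,[0,0,1.5],[0,0,0]]
    - [0.35,[0,0,3],[0,0,0]]
    - [0.35,[0,0,4],[0,0,0]]
    - [0.35,[0,0,4.5],[0,0,0]]
    - [0.35,[0,0,5],[0,0,0]]
    - [0.35,[0,0,5],[0,0,0]]

```text
time_s: 21.6
tcp_pos: [0.5559, 0.1212, 0.0856]
eef_rot: [-180.0, 0.0, -88.5]
contact_force: [-2.6, -0.8, 2.6]
gripper_width: 0.0375
gripper_force: 20.0
```

Emit:
carry_out:
  deltas:
    - [0.5,[0,0,0],[0,0,0]]
    - [0.6,[0,0,0],[0,0,0]]
    - [0.7,[0,0,0],[0,0,0]]
    - [0.7,[0,0,0],[0,0,0]]
    - [0.7,[0,0,-15],[0,0,0]]
    - [0.7,[0,0,-50],[0,0,0]]
    - [0.7,[0,0,-90],[0,0,0]]
    - [0.8,[0,0,-125],[0,0,0]]
    - [1,[30,5,-130],[0,0,0]]
    - [1,[70,15,-130],[0,0,-0.1]]
    - [1,[115,28,-130],[0,0,-0.25]]
    - [1,[160,40,-130],[0,0,-0.4]]

```text
time_s: 22.8
tcp_pos: [0.52, -0.039, 0.2152]
eef_rot: [-180.0, -0.0, -65.7]
contact_force: [1.3, -0.5, 0.1]
gripper_width: 0.0871
gripper_force: 0.0
```

```bash
python3 g.py 457.3 -325.7 130 1.3
python3 - <<'E'
from h import *
from m import rep
p,d,W,c=cloud('top')
rep(W,'small',.115,.129,y=(0,.17),x=(.45,.6))
rep(W,'lids',.130,.165,y=(0,.5))
E
```

```text
goal [457.3, -325.7, 130.0, 1.3] shift [235.5 175.   85.1] turn [-0.   -0.   -1.17]
t 22.8 tcp [520.  -39.  215.2] [-179.98   -0.    -65.72] w 0.0871 F [ 1.3 -0.5  0.1] j [ 17.   6. -20.  -0. -64.   7.]
```

Emit:
carry_out:
  deltas:
    - [1,[25,18,0],[0,0,-0.13]]
    - [1,[55,40,0],[0,0,-0.27]]
    - [1,[85,63,0],[0,0,-0.41]]
    - [1,[115,85,0],[0,0,-0.55]]
    - [1,[145,108,0],[0,0,-0.69]]
    - [1,[175,130,0],[0,0,-0.83]]
    - [1,[205,152,0],[0,0,-0.97]]
    - [1,[225,168,10],[0,0,-1.1]]
    - [1,[235,175,40],[0,0,-1.17]]
    - [1,[235,175,75],[0,0,-1.17]]
    - [1,[235,175,85],[0,0,-1.17]]
    - [1,[235,175,85],[0,0,-1.17]]

```text
time_s: 24.05
tcp_pos: [0.4549, -0.3232, 0.1288]
eef_rot: [-179.9, 0.2, 0.9]
contact_force: [-0.4, -0.2, 0.5]
gripper_width: 0.0876
gripper_force: 0.0
```

Emit:
carry_out:
  deltas:
    - [1,[0,0,0],[0,0,0]]
    - [1,[0,0,0],[0,0,0]]

```text
time_s: 24.25
tcp_pos: [0.4571, -0.3236, 0.1319]
eef_rot: [179.9, -0.1, 1.0]
contact_force: [0.2, -1.2, -1.6]
gripper_width: 0.0874
gripper_force: 0.0
```

```bash
python3 g.py 457.3 -325.7 26 1.3
python3 - <<'E'
from h import *
from m import rep
p,d,W,c=cloud('wrist'); save('',p,'w5')
rep(W,'sq',.060,.072,y=(-.5,-.2))
p,d,W,c=cloud('top'); save('',p,'t5')
rep(W,'small',.112,.129,y=(0,.17),x=(.45,.6))
rep(W,'riser',.060,.067,y=(0,.17),x=(.45,.6))
rep(W,'lids',.130,.165,y=(0,.5))
E
```

```text
goal [457.3, -325.7, 26.0, 1.3] shift [-1.000e-01  2.000e+00  1.059e+02] turn [ 0.001 -0.003 -0.006]
t 24.25 tcp [ 457.1 -323.6  131.9] [ 1.7993e+02 -1.5000e-01  9.7000e-01] w 0.0874 F [ 0.2 -1.2 -1.6] j [-15.  14. -22.   0. -54. 106.]
sq px [256. 201.] n 4022 z 0.0649 mean [ 459.3 -325.4] rect [ 457.9 -325.6] [63.  62.8] 23.0 circ [ 457.7 -325.6] 32.0
small px [182. 199.] n 227 z 0.1238 mean [553.7 118.6] rect [554.3 118.6] [36.6 35.7] 19.8 circ [554.4 119.5] 18.8
riser px [189. 204.] n 409 z 0.0639 mean [550.2 112.1] rect [554.8 118.5] [63.6 64.3] 0.5 circ [553.7 118.9] 43.6
lids px [ 87. 199.] n 514 z 0.1517 mean [548.6 316.5] rect [549.8 319.8] [48.3 48.6] 34.1 circ [549.1 320.2] 25.5
lids px [135. 199.] n 544 z 0.1339 mean [551.9 218.5] rect [552.  219.4] [44.1 60.4] 2.1 circ [551.5 218.9] 36.2
```

View pics/w5.png

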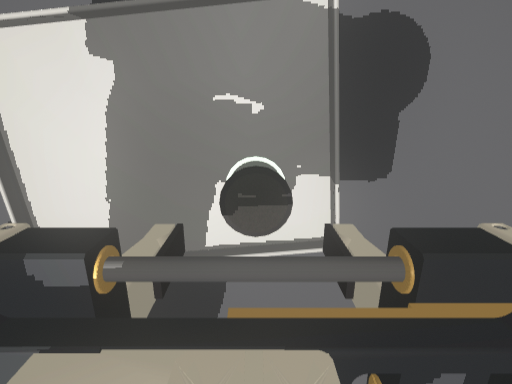

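Squat jar lid at (256,201), centred between the fingers. Small jar measures on riser centre. Descend and grip.

Emit:
carry_out:
  deltas:
    - [1,[0.5,2,20],[0,0,0]]
    - [1,[0.5,2,50],[0,0,0]]
    - [1,[0.5,2,78],[0,0,0]]
    - [1,[0.5,2,95],[0,0,0]]
    - [1,[0.5,2,104],[0,0,0]]
    - [1,[0.5,2,105],[0,0,0]]
    - [1,[0.5,2,105],[0,0,0]]
    - [0.6,[0.5,2,105],[0,0,0]]
    - [0.6,[0.5,2,105],[0,0,0]]
    - [0.6,[0.5,2,105],[0,0,0]]
    - [0.6,[0.5,2,105],[0,0,0]]
    - [0.6,[0.5,2,105],[0,0,0]]
  squeeze: 25

```text
time_s: 25.55
tcp_pos: [0.4566, -0.3256, 0.0256]
eef_rot: [180.0, -0.0, 0.9]
contact_force: [0.2, 0.6, 4.1]
gripper_width: 0.0635
gripper_force: 25.0
```

```bash
python3 g.py 457 -325 150 1.3 462.7 269 150 1.3
```

```text
goal [457.0, -325.0, 150.0, 1.3] shift [   0.5   -0.6 -124.4] turn [ 0.    -0.001 -0.007]
goal [462.7, 269.0, 150.0, 1.3] shift [  15.8 -594.4 -124.6] turn [ 0.    -0.001 -0.007]
t 25.55 tcp [ 456.6 -325.6   25.6] [ 1.7998e+02 -4.0000e-02  9.3000e-01] w 0.0635 F [0.2 0.6 4.1] j [-15.  22. -27.   0. -40. 106.]
```

Emit:
carry_out:
  deltas:
    - [0.6,[0,0,-8],[0,0,0]]
    - [0.6,[0,0,-30],[0,0,0]]
    - [0.6,[0,0,-60],[0,0,0]]
    - [0.6,[0,0,-90],[0,0,0]]
    - [0.6,[0,-10,-115],[0,0,0]]
    - [0.6,[1,-35,-125],[0,0,0]]
    - [0.6,[2,-70,-125],[0,0,0]]
    - [0.6,[3,-110,-125],[0,0,0]]
    - [0.6,[4,-150,-125],[0,0,0]]
    - [0.6,[5,-190,-125],[0,0,0]]
    - [0.6,[6,-230,-125],[0,0,0]]
    - [0.6,[7,-270,-125],[0,0,0]]

```text
time_s: 26.75
tcp_pos: [0.4582, -0.0539, 0.1502]
eef_rot: [-180.0, 0.0, 0.9]
contact_force: [1.5, 0.3, -2.9]
gripper_width: 0.0636
gripper_force: 25.0
```

Emit:
carry_out:
  deltas:
    - [0.6,[1,-40,0],[0,0,0]]
    - [0.6,[2,-80,0],[0,0,0]]
    - [0.6,[3,-120,0],[0,0,0]]
    - [0.6,[4,-160,0],[0,0,0]]
    - [0.6,[5,-200,0],[0,0,0]]
    - [0.6,[6,-240,0],[0,0,0]]
    - [0.6,[7,-275,0],[0,0,0]]
    - [0.6,[8,-303,0],[0,0,0]]
    - [0.6,[8,-318,0],[0,0,0]]
    - [0.6,[8,-324,0],[0,0,0]]
    - [0.6,[8,-324,0],[0,0,0]]

```text
time_s: 27.85
tcp_pos: [0.4614, 0.2685, 0.1498]
eef_rot: [180.0, 0.0, 0.9]
contact_force: [0.9, -0.9, -2.8]
gripper_width: 0.0637
gripper_force: 25.0
```

```bash
python3 g.py 461.7 269 45 1.3
```

```text
goal [461.7, 269.0, 45.0, 1.3] shift [  0.3  -0.5 104.8] turn [ 0.001  0.001 -0.006]
t 27.85 tcp [461.4 268.5 149.8] [1.7996e+02 4.0000e-02 9.5000e-01] w 0.0637 F [ 0.9 -0.9 -2.8] j [ 51.  11. -23.  -0. -56.  40.]
```

Emit:
carry_out:
  deltas:
    - [0.6,[0,0,10],[0,0,0]]
    - [0.6,[0,0,32],[0,0,0]]
    - [0.6,[0,0,60],[0,0,0]]
    - [0.6,[0,0,82],[0,0,0]]
    - [0.6,[0,0,95],[0,0,0]]
    - [0.6,[0,0,100],[0,0,0]]
    - [0.6,[0,0,102],[0,0,0]]
    - [0.6,[0,0,103.5],[0,0,0]]
    - [0.6,[0,0,104.5],[0,0,0]]
    - [0.6,[0,0,105],[0,0,0]]
    - [0.6,[0,0,105],[0,0,0]]
    - [0.6,[0,0,105],[0,0,0]]

```text
time_s: 29.05
tcp_pos: [0.4619, 0.2688, 0.0454]
eef_rot: [-180.0, -0.0, 0.9]
contact_force: [0.3, -0.6, -2.5]
gripper_width: 0.0634
gripper_force: 25.0
```

Emit:
carry_out:
  deltas:
    - [0.6,[0,0,0.7],[0,0,0]]
    - [0.6,[0,0,1.2],[0,0,0]]
    - [0.6,[0,0,1.2],[0,0,0]]

```text
time_s: 29.35
tcp_pos: [0.4619, 0.2689, 0.0446]
eef_rot: [-180.0, -0.0, 0.9]
contact_force: [-2.7, -0.1, 4.2]
gripper_width: 0.0637
gripper_force: 25.0
```

Emit:
carry_out:
  deltas:
    - [0.85,[0,0,0],[0,0,0]]
    - [0.95,[0,0,0],[0,0,0]]
    - [0.95,[0,0,0],[0,0,0]]
    - [0.95,[0,0,-10],[0,0,0]]
    - [0.95,[0,0,-35],[0,0,0]]
    - [0.95,[0,0,-75],[0,0,0]]
    - [0.95,[0,0,-120],[0,0,0]]
    - [0.95,[-20,0,-165],[0,0,0]]
    - [0.95,[-20,-40,-190],[0,0,0]]
    - [0.95,[-20,-85,-190],[0,0,0]]
    - [0.95,[-20,-130,-190],[0,0,0]]
    - [0.95,[-20,-175,-190],[0,0,0]]

```text
time_s: 30.55
tcp_pos: [0.4388, 0.4449, 0.2354]
eef_rot: [-179.9, -0.1, 0.9]
contact_force: [-0.0, 0.4, -0.2]
gripper_width: 0.0833
gripper_force: 0.0
```

Run:
```python
from h import *
from m import rep
p,d,W,c=cloud('top'); save('',p,'t6')
rep(W,'small',.112,.129,y=(0,.17),x=(.45,.6))
rep(W,'riser',.060,.067,y=(0,.17),x=(.45,.6))
rep(W,'squat',.080,.088,y=(0.2,.35),x=(.4,.52))
rep(W,'lids',.130,.165,y=(0,.5))
rep(W,'hyg',.036,.046,y=(0.,.12),x=(.38,.47))
p,d,W,c=cloud('scene'); save('',p[60:260,150:400].repeat(3,0).repeat(3,1),'s6')
```

```text
small px [182. 199.] n 225 z 0.1241 mean [553.7 118.6] rect [553.8 119.4] [36.6 36. ] 46.7 circ [554.1 119.1] 18.7
riser px [189. 204.] n 409 z 0.0639 mean [550.4 112.1] rect [554.7 118.4] [63.7 63.8] 0.5 circ [553.9 119.2] 43.7
squat px [119. 241.] n 601 z 0.0842 mean [459.9 265.4] rect [459.9 265.7] [61.6 62.2] 29.9 circ [460.3 265.9] 31.9
lids px [ 87. 198.] n 508 z 0.1518 mean [548.8 316.7] rect [549.9 319.9] [49.9 48.7] 56.1 circ [550.2 320.6] 25.8
lids px [135. 199.] n 548 z 0.134 mean [551.8 218.7] rect [551.6 219.4] [44.1 61.4] 1.0 circ [551.6 219. ] 36.3
hyg px [208. 255.] n 254 z 0.0397 mean [428.3  67.3] rect [428.1  67.9] [40.4 41.1] 0.5 circ [428.4  67.2] 21.3
```

View pics/s6.png

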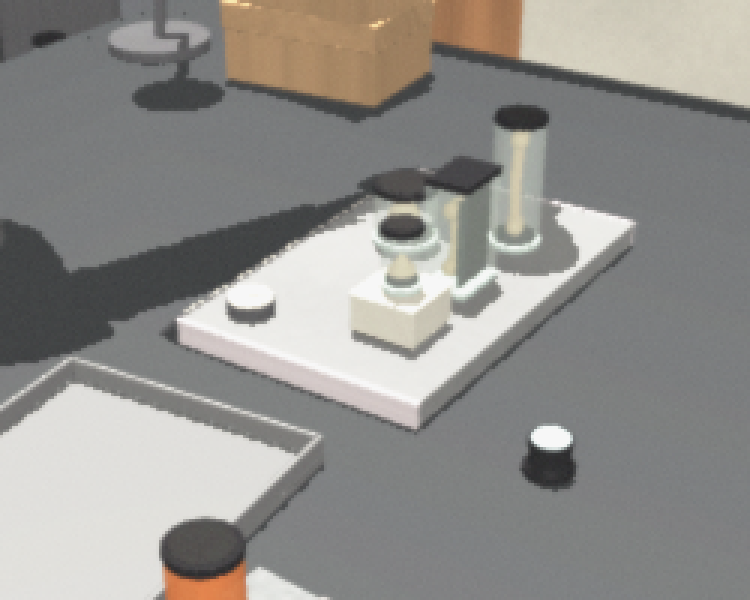

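The enlarged scene crop shows everything upright: tall jar (520,180), rectangular jar (465,220), squat jar (403,210), and small jar on the riser (403,270). All offsets are within tolerance, and the hygrometer (250,300) and loupe (550,455) have not moved.

```bash
python3 -c "
from plant import r
print(r.close_job())"
```

```text
the job is handed in; nothing more can be done
None
```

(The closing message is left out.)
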